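Refit the filter tube in the office water filter

TASK

Take the tall filter tube out of the drying stand and push its stem straight down into the push-fit fitting on the desk water filter, past the rubber seal, until it is fully home and the valve at the bottom is held open; push gently, with no more than about 20 N. Then let go of it and swing the supply lever beside it all the way over, away from the robot, to open. Leave the filter tube seated and do not disturb the other things on the desk.

Things in the scene. Friction and masses are not known exactly. Their poses are not given: they have to be found in the camera images.
- filter_mid (a point): Centre of the filter tube's white body (28 mm diameter, 75 mm long; z along its axis, up), whose lowest 14 mm are a 36 mm grey collar. Below it a rigid 14 mm tube stem 60 mm long, its foot tapered over 5 mm to 9 mm. In all 135 mm long, 40 to 85 g. Starts upright in either one of the stand's two 17 mm holes, stem 50 mm deep, the collar 10 mm above the stand.
- filter_tip (a point): Centre of the lower end of the filter tube's stem: 97.5 mm below filter_mid along the axis.
- plug_mid (a point): The blanking plug in the stand's other hole (the same stem, but a flat 28 mm grey head only 14 mm high): point on its axis 37 mm above its lower end. Not needed; leave it in its hole.
- stand: Fixed white drying stand, block 75 x 160 mm, top 62 mm above the table, two holes 40 mm to either side of its middle along its y. Origin: centre of its underside on the table.
- unit: Fixed desk water filter: white housing 200 x 240 mm and 80 mm high with a clear tank (110 mm diameter, 218 mm high) standing 165 mm along its +y. Origin on the table; the housing is centred at y = -10 mm. x points from the robot's side to the far side, z up.
- port (a point): Centre of the mouth of the push-fit fitting, in the top of a grey 50 x 50 mm block, 135 mm above the table; axes as the unit's. Upright bore 16 mm wide, mouth chamfered 3 mm. From 8 to 18 mm down, four sprung rubber lips grip the stem: pushing past them and on takes some 2 to 12 N all the way (it eases at a standstill), and they hold the stem when let go. Hard ramming damages it.
- valve (a joint): Sprung check valve at the bottom of the bore: 0 closed, 0.004 m held fully open when the tube is fully home. The stem's tip meets it 22 to 42 mm below the mouth (it differs and is not measured), 1 to 2 N more over its 4 mm, then a hard stop where the force climbs steeply. The reading is noisy.
- tap (a joint): Supply lever, steel with a ball end, on a small block on the unit's housing. 0 = leaning 0.5 rad towards the robot's side (unit's -x), 1.0 = leaning 0.5 rad to the far side (unit's +x), open. Stays where it is left; starts at 0 to 0.2. Its hinge lies at x 0, y 45, z 102 mm in the unit's frame, along the unit's y.
- tap_tip (a point): Centre of the supply lever's 26 mm ball end, 70 mm from the hinge; it swings in the unit's x-z plane and moves easily (about 1 N).
Mind the look-alikes: they are no part of the job. What is shaped like the part that bears filter_mid but purple or turquoise is not meant.

How it is judged:
By the outcome, as a careful person would: the job done as asked, in the order asked, and still so for the second after the job is handed in, with the robot touching nothing.
It also fails if it takes over 72 s, if anything falls off the work surface, if the arm or the gripper's body presses on something with over 40 N, if the wrist force passes 120 N, or if a joint passes its speed limit or range.

ROBOT

A 7-joint arm with a two-finger parallel gripper is mounted at the origin on the work surface. World frame = base frame: x ahead of the robot, y to its left, z up, the work surface at z = 0. Lengths are in m, angles in rad, forces in N, time in s.
With the tool pointing down it reaches from about 0.375 to 0.925 m from the base axis. Payload 3.1 kg.
Tool frame: the origin (TCP) lies between the finger pads; the fingertips stand 19 mm ahead of it and the grasp point (between the pads) is the TCP; x points along the fingers, z is the direction in which the jaws open and shut, and the axes are right-handed (so a half turn about x gives the same grasp; the last joint's range is limited). The gripper opens to 85 mm and grips with 20 to 120 N. Pads are 22 mm wide; open, the fingers measure 114 mm over their backs; the gripper's body (76 mm by 85 mm) begins 54 mm behind the grasp point. The pads swing forward as they close: fully open they stand 13 mm farther back than shut.
Start: joints at [1.229, 0.383, 0.044, 1.598, -0.018, 1.161, -0.05], TCP at [0.157, -0.631, 0.25] pointing down, gripper open.
Joint ranges: [-2.61, 2.61], [-0.41, 2.15], [-1.48, 1.57], [0, 2.5], [-1.57, 4.71], [0.05, 1.97], [-2.85, 2.85]. Speed limits (rad/s): [2.79, 2.79, 3.14, 3.14, 3.14, 3.14, 3.14].

INTERFACE

Orientations are given as a unit quaternion [w, x, y, z].
In Python, from station import manip, vision, finish_job gives the robot as it stands. The module is installed in compiled form; this text tells all that it offers.
- The arm moves only by the tool send_rows, never from a script. Its argument "motion" is a list of rows, each a list of 6 numbers: the shift along the tool's x, y, z in m, then the turn, a rotation vector about the tool's x, y, z in degrees. In form: [[x, y, z, wx, wy, wz], ...]. A call has 1 to 10 rows; each row shifts and turns the pose as measured when the row begins, along the tool's axes as they then stand; what a row does not reach is not made up. A row lasts 1/8 s, in which the tool goes at most 62.5 mm and 10.7 degrees, less where a joint would pass 70% of its speed; a pose out of reach is approached as far as the arm can. A call with a gripper value outside its range is refused whole. "grip" is the opening in per cent of the stroke, from 0 (shut) to 100 (fully open), set as the call begins (left out, the last holds). The fingers move at their own pace and stop on an object; "squeeze" is the grip in N (left out, the last holds). Time passes only in rows, so rows that do not move let the fingers close. It gives the time, the measured TCP pose, the force and the opening at its end, in the units of the state.
- manip.state(): the state, without advancing time (a new reading comes with each control period).
- vision.camera(name): name is "side" or "top" or "wrist"; returns (picture, depth): 384x512x3 uint8, red, green, blue; 384x512 float32, m along the optical axis (not along the pixel's ray), 0 where there is no reading.
- vision.calibration(name): a dict with "camera_matrix" (3x3 intrinsics, pixels), "R" (3x3) and "t" (3): a world point X has camera coordinates R X + t; the wrist camera has in their place "mount" (4x4, takes a point from camera to tool coordinates, whose origin is the TCP and whose axes are the tool frame's). Camera axes: x right, y down, z forward; pixel columns grow to the right and rows downward; lengths in m; the calibration is good to about 2 mm. A picture is of the moment at which its call begins: read the wrist's pose just before it. calibration takes no time and is no camera call.
- finish_job(): hands the job in, once; it reports no verdict.
The state is a dict: "time_s": time; "qpos": joint angles; "qd": joint speeds; "joint_torque": joint torques, N m; "eef_pos": TCP position; "orientation": TCP orientation; "ft_force": force on the tool from outside, world axes, zero at the start; "torque": the same for the moment, N m; "finger_gap": opening from 0.0 (shut) to 1.0 (fully open).
Only numpy, scipy, OpenCV 4.12 (cv2) and the standard library are available. Lean on these libraries where they do the work, as an engineer would, in place of code of your own. Each camera call takes 0.05 s, during which the arm holds its last target. There are 200 camera calls.

## Working session

There is one attempt and no reset: what is moved stays moved. The work goes in short steps, Python scripts to look and compute and a tool call to move; the robot and the scene stay as the last step left them, time stands still between calls to the robot, and variables do not carry over. Pictures are saved under pics/ and viewed, on a budget of 10 in all, crops included, one or two more only if the job needs it, and the job is handed in when it is done.

Besides the shell and the picture viewer there is one more tool, called after "Emit:" by a JSON object that holds its "name" and its "arguments", one argument or row to a line. send_rows: Moves the arm, as the interface text tells. Its arguments: {"type":"object","properties":{"motion":{"type":"array"},"grip":{"type":"number"},"squeeze":{"type":"number"}},"required":["motion"]}

```bash
mkdir -p pics; cat > h.py <<'E'
import numpy as np, cv2
from station import manip, vision, finish_job
from scipy.spatial.transform import Rotation as R
def grab(n):
    s=manip.state(); p,d=vision.camera(n); c=vision.calibration(n); K=np.array(c["camera_matrix"])
    if "mount" in c:
        q=s["orientation"]; T=np.eye(4); T[:3,:3]=R.from_quat([q[1],q[2],q[3],q[0]]).as_matrix(); T[:3,3]=s["eef_pos"]
        W=T@np.array(c["mount"])
    else:
        W=np.eye(4); r=np.array(c["R"]); W[:3,:3]=r.T; W[:3,3]=-r.T@np.array(c["t"])
    np.savez(f"last_{n}.npz",p=p,d=d,K=K,W=W)
    return p,d,K,W
def load(n):
    z=np.load(f"last_{n}.npz"); return z["p"],z["d"],z["K"],z["W"]
def cloud(d,K,W):
    v,u=np.mgrid[:d.shape[0],:d.shape[1]]
    X=np.stack([(u-K[0,2])/K[0,0]*d,(v-K[1,2])/K[1,1]*d,d],-1)
    return X@W[:3,:3].T+W[:3,3]
def plane(u,v,K,W,z):
    r=W[:3,:3]@np.array([(u-K[0,2])/K[0,0],(v-K[1,2])/K[1,1],1]); o=W[:3,3]
    return o+r*(z-o[2])/r[2]
def proj(X,K,W):
    c=W[:3,:3].T@(np.asarray(X)-W[:3,3]); return (K@c)[:2]/c[2]
def save(n,p): cv2.imwrite(f"pics/{n}.png",p[:,:,::-1])
E
python3 - <<'E'
from h import *
s=manip.state(); print({k:np.round(v,3) for k,v in s.items()})
im=[]
for n in ("top","side"):
    p,d,K,W=grab(n); print(n,K.tolist(),W.round(3).tolist()); save(n+"0",p)
E
```

```text
{'time_s': np.float64(0.0), 'qpos': array([ 1.229,  0.384,  0.044,  1.6  , -0.018,  1.161, -0.05 ]), 'qd': array([ 0.   , -0.001, -0.001,  0.001, -0.001,  0.001,  0.   ]), 'joint_torque': array([-0.0000e+00, -4.3346e+01,  1.0240e+00, -2.4952e+01,  1.1000e-02,
        1.1000e-02, -0.0000e+00]), 'eef_pos': array([ 0.157, -0.63 ,  0.249]), 'orientation': array([ 0.556,  0.436,  0.558, -0.435]), 'ft_force': array([ 0.249,  0.296, -0.999]), 'torque': array([-0.006, -0.02 ,  0.022]), 'finger_gap': np.float64(1.007)}
top [[355.13607809691007, 0.0, 251.2096289637487], [0.0, 355.13607809691007, 188.03743644437938], [0.0, 0.0, 1.0]] [[-0.004, -0.998, 0.055, 0.454], [-1.0, 0.006, 0.026, -0.103], [-0.026, -0.055, -0.998, 0.817], [0.0, 0.0, 0.0, 1.0]]
side [[455.0754374360908, 0.0, 253.55462871555676], [0.0, 455.0754374360908, 194.10688150972416], [0.0, 0.0, 1.0]] [[-0.776, -0.393, 0.493, 0.006], [-0.631, 0.484, -0.607, 0.5], [-0.0, -0.782, -0.623, 0.71], [0.0, 0.0, 0.0, 1.0]]
```

View pics/top0.png

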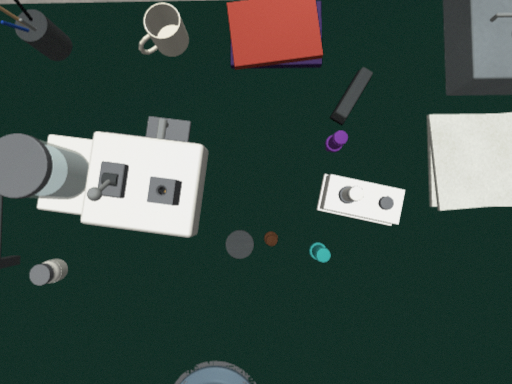

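View pics/side0.png

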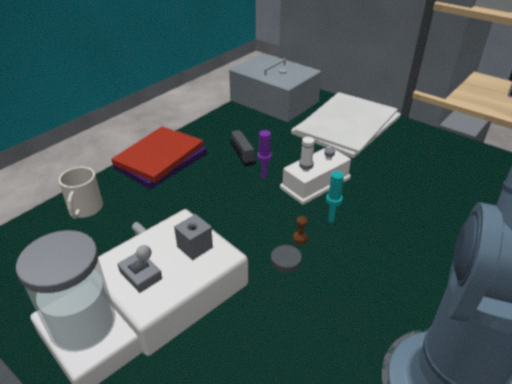

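Candidates for the tube, as top / side pixels:
- White tube in the stand: (352,195) / (307,150). This is the target.
- Purple look-alike: (338,140) / (264,150).
- Turquoise look-alike: (321,253) / (335,195).
- Grey plug in the stand's other hole: (386,203) / (329,152).

The port block is at (163,190) / (193,236), and the lever ball is at (94,194) / (144,253).

```bash
cat > m.py <<'E'
from h import *
for n,box in (("top",(300,110,420,240)),("side",(240,110,370,230))):
    p,d,K,W=load(n); C=cloud(d,K,W)
    u0,v0,u1,v1=box
    S=C[v0:v1,u0:u1]; z=S[...,2]; g=p[v0:v1,u0:u1].astype(int); sat=g.max(-1)-g.min(-1)
    m=(z>0.135)&(z<0.155)&(sat<40); print(n,"tube top",m.sum(),S[m].mean(0).round(4) if m.any() else 0, np.median(z[m]))
    m=(z>0.078)&(z<0.135)&(sat<40)&(g.max(-1)>90); print(n,"tube body",m.sum(), S[m].min(0).round(3),S[m].max(0).round(3))
    m=(z>0.058)&(z<0.066)&(sat<40)
    P=S[m][:,:2].astype(np.float32); r=cv2.minAreaRect(P); print(n,"stand top",m.sum(),r,np.median(z[m]))
for n,box in (("top",(75,125,215,240)),("side",(90,190,250,345))):
    p,d,K,W=load(n); C=cloud(d,K,W); u0,v0,u1,v1=box
    S=C[v0:v1,u0:u1]; z=S[...,2]; g=p[v0:v1,u0:u1].astype(int)
    m=(z>0.074)&(z<0.086)&(g.min(-1)>120); r=cv2.minAreaRect(S[m][:,:2].astype(np.float32)); print(n,"housing",m.sum(),r,np.median(z[m]))
    m=(z>0.130)&(z<0.14); 
    k,l,st,ce=cv2.connectedComponentsWithStats(m.astype(np.uint8))
    for i in range(1,k):
        if st[i,4]>15: 
            q=S[l==i]; print(n,"z.135 comp",st[i],cv2.minAreaRect(q[:,:2].astype(np.float32)),np.median(q[:,2]))
    m=(z>0.15)&(z<0.2)
    k,l,st,ce=cv2.connectedComponentsWithStats(m.astype(np.uint8))
    for i in range(1,k):
        if st[i,4]>8: q=S[l==i]; print(n,"ball",st[i],ce[i]+[u0,v0],q.mean(0).round(4),q.max(0).round(3))
a=[cv2.resize(load(n)[0][v:v+h,u:u+w],(400,400),interpolation=cv2.INTER_CUBIC) for n,u,v,w,h in (("top",310,120,100,100),("side",265,120,100,100),)]
b=[cv2.resize(load(n)[0][v:v+h,u:u+w],(400,200*1),interpolation=cv2.INTER_CUBIC) for n,u,v,w,h in (("top",80,150,120,60),("side",110,200,120,60),)]
save("crop1",np.vstack([np.hstack(a),np.hstack(b)]))
E
python3 m.py
```

```text
top tube top 189 [ 0.4792 -0.2808  0.1448] 0.1455573530904738
top tube body 283 [ 0.45  -0.373  0.078] [ 0.496 -0.265  0.134]
top stand top 2194 ((0.5026037693023682, -0.31612274050712585), (0.18546873331069946, 0.13447998464107513), 77.42632293701172) 0.06104584642122424
side tube top 118 [ 0.476  -0.2776  0.1454] 0.1477590920631512
side tube body 318 [ 0.35  -0.376  0.078] [ 0.495 -0.211  0.134]
side stand top 929 ((0.4327637255191803, -0.2725116014480591), (0.2218603640794754, 0.2611740529537201), 58.462738037109375) 0.06383845890347584
top housing 8504 ((0.5078945755958557, 0.16266664862632751), (0.2685849368572235, 0.197316512465477), 82.56243896484375) 0.07918535161398893
top z.135 comp [ 72  52  29  29 619] ((0.4876745045185089, 0.08979769051074982), (0.05093208700418472, 0.04975993186235428), 82.63594055175781) 0.13423306254563094
top z.135 comp [26 59  6  7 18] ((0.4964350759983063, 0.2017976939678192), (0.013251510448753834, 0.005520555656403303), 22.654661178588867) 0.13470865020342504
top ball [ 12  63  15  14 165] [ 94.33333333 194.06666667] [0.4803 0.2032 0.171 ] [0.493 0.217 0.177]
side housing 7538 ((0.5084433555603027, 0.18002952635288239), (0.3030191659927368, 0.20066064596176147), 82.6810531616211) 0.08175963694684002
side z.135 comp [ 84  25  38  28 569] ((0.48726820945739746, 0.08944472670555115), (0.0516507551074028, 0.05303853005170822), 82.86648559570312) 0.13657129422287706
side z.135 comp [  0  95  17  29 101] ((0.4818839430809021, 0.29755041003227234), (0.008510738611221313, 0.053431134670972824), 25.334495544433594) 0.13517032050761568
side ball [ 46  55  16  16 198] [143.25757576 252.63636364] [0.4753 0.2091 0.172 ] [0.489 0.22  0.18 ]
side ball [  0  68  15  46 414] [ 96.147343   282.28019324] [0.4812 0.296  0.1735] [0.508 0.318 0.199]
```

View pics/crop1.png

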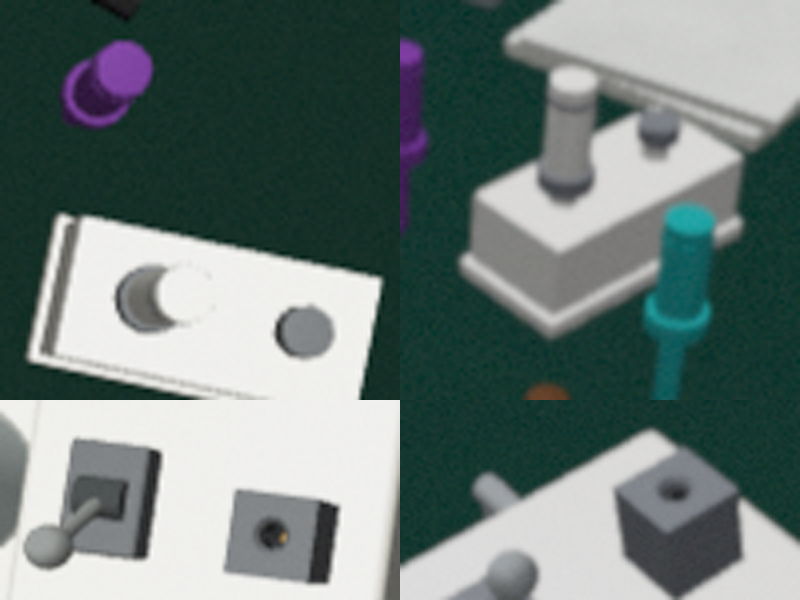

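The crop shows the white tube with its grey collar, the rim centred at (185,290), in the stand beside the flat plug at (305,332). The port bore is at (270,535) and the lever ball at (48,547), leaning to the robot's side.

```bash
python3 - <<'E'
from h import *
s=manip.state(); q=s["orientation"]; A=R.from_quat([q[1],q[2],q[3],q[0]]).as_matrix(); print("tool axes cols",A.round(3).tolist())
p,d,K,W=load("top"); C=cloud(d,K,W); z=C[...,2]
def comp(m,u,v):
    k,l,st,ce=cv2.connectedComponentsWithStats(m.astype(np.uint8)); return l==l[v,u]
m=comp((z>.141)&(z<.152),355,194); r=cv2.minEnclosingCircle(C[m][:,:2].astype(np.float32)); print("tube",r,m.sum())
v,u=np.nonzero(m); (c,rad)=cv2.minEnclosingCircle(np.stack([u,v],1).astype(np.float32)); print(c,rad,plane(*c,K,W,.147))
m=comp((z>.056)&(z<.066)&(p.min(-1)>120),370,190); r=cv2.minAreaRect(C[m][:,:2].astype(np.float32)); print("stand",r)
m=comp((z>.080)&(z<.092),387,203); print("plug",cv2.minEnclosingCircle(C[m][:,:2].astype(np.float32)),m.sum(),np.median(z[m]))
m=(p[...,2]>p[...,1]+40)&(z>.12)&(z<.2); m[:, :300]=0;m[:100]=0;print("purple",C[m].mean(0),C[m].max(0))
m=(p[...,1]>p[...,0]+60)&(z>.12)&(z<.2); m[:, :300]=0;print("turq",C[m].mean(0))
m=comp((z>.16)&(z<.19),94,194);v,u=np.nonzero(m);(c,rad)=cv2.minEnclosingCircle(np.stack([u,v],1).astype(np.float32)); print("ball top",c,rad,plane(*c,K,W,.163))
# bore in both views: dark blob on block top
for n,b in (("top",(152,180,173,200)),("side",(183,218,205,232))):
    p,d,K,W=load(n); u0,v0,u1,v1=b; g=p[v0:v1,u0:u1].astype(int).sum(-1)//3
    C=cloud(d,K,W)[v0:v1,u0:u1,2]
    print(n); print(g[:, ::1]) if n=="side" else None
    mm=((C<.128)).astype(np.uint8); k,l,st,ce=cv2.connectedComponentsWithStats(mm)
    for i in range(1,k):
        if st[i,4]>5: print(st[i],ce[i]+[u0,v0],plane(*(ce[i]+[u0,v0]),K,W,.135))
E
```

```text
tool axes cols [[-0.001, 0.97, 0.241], [0.002, 0.241, -0.97], [-1.0, -0.0, -0.002]]
tube ((0.47940316796302795, -0.2822514474391937), 0.013995575718581676) 170
(356.0, 193.5500030517578) 7.470205783843994 [ 0.47962339 -0.28157468  0.147     ]
stand ((0.47103819251060486, -0.32149970531463623), (0.16052919626235962, 0.07521703094244003), 77.56890106201172)
plug ((0.4620428681373596, -0.3599303066730499), 0.013798863627016544) 152 0.08484063845473494
purple [ 0.53739901 -0.26880987  0.13901267] [ 0.6015219  -0.24453219  0.14842909]
turq [ 0.41813173 -0.24918104  0.13887648]
ball top (94.30555725097656, 194.13888549804688) 7.393898963928223 [0.48048459 0.20711577 0.163     ]
top
[ 6  7  8  8 49] [161.65306122 190.65306122] [0.48767843 0.08856145 0.135     ]
side
[[217 215 211 201 179 157 145 138 136 135 134 132 133 132 133 131 127 110
   85  62  46  44]
 [212 203 192 175 151 139 136 137 135 134 134 133 133 133 134 133 132 126
  111  91  68  53]
 [192 175 157 144 136 132 134 133 131 133 132 134 132 134 133 132 133 133
  128 119 101  74]
 [159 145 136 135 132 134 132 133 132 130 132 132 1
[... 495 characters left out ...]
33 132 134]
 [135 134 131 126 104  82  69  61  60  50  48  50  66  87 119 129 131 135
  133 132 133 133]
 [134 133 133 129 110  88  70  66  56  38  40  44  68  99 121 131 135 132
  133 134 131 132]
 [135 133 133 132 124 108  89  78  69  56  57  69  88 115 128 133 134 134
  133 132 132 132]
 [133 135 136 134 130 124 115 109 104  99  99 107 118 128 132 134 133 134
  132 132 129 121]
 [134 135 133 134 132 134 129 128 129 128 125 128 130 132 133 130 134 134
  128 119 112  99]]
[0 0 5 3 9] [184.44444444 218.55555556] [0.51646029 0.08101618 0.135     ]
[17  0  5  4 11] [202.72727273 218.90909091] [0.48878743 0.05984824 0.135     ]
[ 6  9  8  4 20] [192.35 228.8 ] [0.48449518 0.09177774 0.135     ]
```

Emit:
{"name": "send_rows", "arguments": {
  "motion": [
    [0,0,0,7,0,0],
    [0,0,0,7,0,0],
    [0,0.04,-0.043,0,0,0],
    [0,0.04,-0.043,0,0,0],
    [0,0.04,-0.043,0,0,0],
    [0,0.04,-0.043,0,0,0],
    [0,0.04,-0.043,0,0,0],
    [0,0.04,-0.043,0,0,0],
    [0,0.04,-0.043,0,0,0],
    [0,0.02,-0.02,0,0,0]
  ],
  "grip": 70
}}

```text
time_s: 1.35
eef_pos: [0.4636, -0.303, 0.2429]
orientation: [0.491, 0.505, 0.5, -0.504]
ft_force: [-0.5, -0.1, 0.0]
finger_gap: 0.697
```

```bash
cat >> h.py <<'E'
def go(x,y,z,yaw=0.):
    """tool-frame shift and turn to bring TCP to x,y,z, tool down, tool y = world x turned by yaw"""
    s=manip.state(); q=s["orientation"]; A=R.from_quat([q[1],q[2],q[3],q[0]])
    B=R.from_euler("z",yaw)*R.from_matrix(np.array([[0,1,0],[0,0,-1],[-1,0,0]]))
    print("shift",(A.inv().apply(np.array([x,y,z])-s["eef_pos"])).round(4),"turn",np.degrees((A.inv()*B).as_rotvec()).round(2),"F",np.round(s["ft_force"],2),"t",round(s["time_s"],2),"pos",np.round(s["eef_pos"],4))
E
python3 - <<'E'
from h import *
p,d,K,W=grab("wrist"); save("w0",p); C=cloud(d,K,W); z=C[...,2]
print(W.round(3).tolist(), proj([.479,-.282,.147],K,W))
m=(z>.138)&(z<.155)&((p.max(-1).astype(int)-p.min(-1))<40)
print(m.sum())
if m.sum()>20:
  k,l,st,ce=cv2.connectedComponentsWithStats(m.astype(np.uint8))
  for i in range(1,k):
    if st[i,4]>50:
      v,u=np.nonzero(l==i); c,r=cv2.minEnclosingCircle(np.stack([u,v],1).astype(np.float32)); print(st[i],c,r,plane(*c,K,W,.147),np.median(z[l==i]),cv2.minEnclosingCircle(C[l==i][:,:2].astype(np.float32)))
go(.479,-.282,.20)
E
```

```text
[[-0.018, -0.96, -0.28, 0.533], [-1.0, 0.015, 0.012, -0.306], [-0.008, 0.28, -0.96, 0.366], [0.0, 0.0, 0.0, 1.0]] [226.88995297 179.22971474]
1088
[ 212  157   37   38 1088] (229.7890625, 175.7747344970703) 18.904577255249023 [ 0.48158158 -0.28424787  0.147     ] 0.1463332932422127 ((0.4803437292575836, -0.2839316427707672), 0.013900208286941051)
shift [ 0.043   0.0127 -0.0175] turn [-0.78 -0.6   0.33] F [1.58 2.49 0.13] t 1.4 pos [ 0.4663 -0.2998  0.2429]
```

View pics/w0.png

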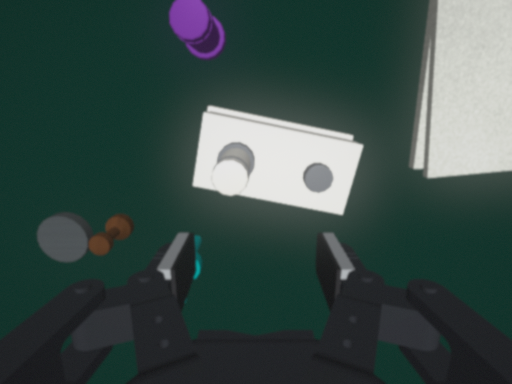

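The wrist view shows the white tube at (230,176), top at z ≈ 0.146, the plug at (318,178) and the stand. This agrees with the top view to about 2 mm. I'll move above it, descending part way.

Emit:
{"name": "send_rows", "arguments": {
  "motion": [
    [0,0.013,-0.017,-0.8,-0.6,0.3],
    [0.02,0,0,0,0,0],
    [0.02,0,0,0,0,0],
    [0,0,0,0,0,0]
  ]
}}

```text
time_s: 1.9
eef_pos: [0.4807, -0.2797, 0.2012]
orientation: [0.501, 0.499, 0.501, -0.499]
ft_force: [-0.6, 1.1, -0.8]
finger_gap: 0.696
```

```bash
python3 - <<'E'
from h import *
go(.480,-.2825,.114)
p,d,K,W=grab("wrist"); C=cloud(d,K,W); z=C[...,2]
m=(z>.138)&(z<.155)&((p.max(-1).astype(int)-p.min(-1))<40)
k,l,st,ce=cv2.connectedComponentsWithStats(m.astype(np.uint8))
for i in range(1,k):
    if st[i,4]>50:
      v,u=np.nonzero(l==i); c,r=cv2.minEnclosingCircle(np.stack([u,v],1).astype(np.float32)); print(st[i],c,r,plane(*c,K,W,.1465),np.median(z[l==i]),cv2.minEnclosingCircle(C[l==i][:,:2].astype(np.float32)))
go(.480,-.2825,.114)
E
```

```text
shift [ 0.0872 -0.0006  0.0028] turn [ 0.21 -0.02  0.04] F [-0.6   1.1  -0.81] t 1.9 pos [ 0.4807 -0.2797  0.2012]
[ 240  196   44   44 1521] (261.0, 217.61428833007812) 22.431713104248047 [ 0.48189119 -0.28370769  0.1465    ] 0.14631453751822981 ((0.4802568554878235, -0.2837736904621124), 0.014070042409002781)
shift [ 0.0883 -0.0014  0.0021] turn [ 0.19  0.05 -0.07] F [-0.53 -0.03  1.03] t 1.95 pos [ 0.4813 -0.2803  0.2023]
```

Emit:
{"name": "send_rows", "arguments": {
  "motion": [
    [0.03,-0.001,0.0025,0,0,0],
    [0.03,0,0,0,0,0],
    [0.025,0,0,0,0,0],
    [0,0,0,0,0,0]
  ]
}}

```text
time_s: 2.45
eef_pos: [0.4838, -0.2863, 0.1207]
orientation: [0.504, 0.501, 0.496, -0.499]
ft_force: [0.0, -0.1, -0.1]
finger_gap: 0.699
```

```bash
python3 -c "
from h import *
go(.480,-.283,.115)"
```

```text
shift [ 0.0057 -0.0038 -0.0033] turn [ 0.    0.37 -0.56] F [ 0.04 -0.13 -0.14] t 2.45 pos [ 0.4838 -0.2863  0.1207]
```

Emit:
{"name": "send_rows", "arguments": {
  "motion": [
    [0.004,-0.004,-0.003,0,0.4,-0.6],
    [0,0,0,0,0,0]
  ]
}}

```text
time_s: 2.7
eef_pos: [0.4813, -0.2844, 0.1194]
orientation: [0.501, 0.501, 0.499, -0.5]
ft_force: [1.0, -0.5, -0.3]
finger_gap: 0.698
```

```bash
python3 -c "
from h import *
for i in range(3): go(.480,-.283,.115)"
```

```text
shift [ 0.0044 -0.0013 -0.0014] turn [-0.04  0.08 -0.16] F [ 1.01 -0.46 -0.31] t 2.7 pos [ 0.4813 -0.2844  0.1194]
shift [ 0.0044 -0.0013 -0.0014] turn [-0.04  0.08 -0.16] F [ 1.01 -0.46 -0.31] t 2.7 pos [ 0.4813 -0.2844  0.1194]
shift [ 0.0044 -0.0013 -0.0014] turn [-0.04  0.08 -0.16] F [ 1.01 -0.46 -0.31] t 2.7 pos [ 0.4813 -0.2844  0.1194]
```

Emit:
{"name": "send_rows", "arguments": {
  "motion": [
    [0.002,-0.001,-0.001,0,0,0],
    [0,0,0,0,0,0],
    [0,0,0,0,0,0],
    [0,0,0,0,0,0],
    [0,0,0,0,0,0],
    [0,0,0,0,0,0]
  ],
  "grip": 0,
  "squeeze": 60
}}

```text
time_s: 3.45
eef_pos: [0.4815, -0.2839, 0.1193]
orientation: [0.502, 0.501, 0.498, -0.5]
ft_force: [0.3, -0.1, -1.7]
finger_gap: 0.315
```

```bash
python3 -c "
from h import *
go(.480,-.283,.26)"
```

```text
shift [-0.1407 -0.0006 -0.0005] turn [-0.05  0.18 -0.34] F [ 0.32 -0.06 -1.65] t 3.45 pos [ 0.4815 -0.2839  0.1193]
```

Emit:
{"name": "send_rows", "arguments": {
  "motion": [
    [-0.015,0,0,0,0,0],
    [-0.02,0,0,0,0,0],
    [-0.03,0,0,0,0,0],
    [-0.035,0,0,0,0,0],
    [-0.035,0,0,0,0,0],
    [-0.03,0,0,0,0,0],
    [0,0,0,0,0,0]
  ]
}}

```text
time_s: 4.32
eef_pos: [0.4813, -0.2835, 0.2959]
orientation: [0.504, 0.501, 0.496, -0.499]
ft_force: [0.4, 0.0, -1.2]
finger_gap: 0.311
```

```bash
python3 -c "
from h import *
go(.4876,.0896,.28)"
```

```text
shift [ 0.0139  0.006  -0.3732] turn [-0.02  0.33 -0.62] F [ 0.43  0.   -1.2 ] t 4.33 pos [ 0.4813 -0.2835  0.2959]
```

Emit:
{"name": "send_rows", "arguments": {
  "motion": [
    [0,0.001,-0.03,0,0.3,-0.6],
    [0,0.001,-0.05,0,0,0],
    [0,0.001,-0.05,0,0,0],
    [0,0.001,-0.05,0,0,0],
    [0,0.001,-0.05,0,0,0],
    [0,0.001,-0.05,0,0,0],
    [0,0,-0.045,0,0,0],
    [0,0,-0.025,0,0,0],
    [0,0,0,0,0,0]
  ]
}}

```text
time_s: 5.45
eef_pos: [0.4823, 0.076, 0.2897]
orientation: [-0.497, -0.498, -0.502, 0.503]
ft_force: [0.4, -0.0, -0.3]
finger_gap: 0.314
```

```bash
python3 -c "
from h import *
go(.4876,.0896,.28)
p,d,K,W=grab('wrist'); save('w1',p)
p,d,K,W=grab('side'); save('s1',p)
go(.4876,.0896,.28)
"
```

```text
shift [ 0.0096  0.0054 -0.0136] turn [-0.14  0.07  0.57] F [ 0.4  -0.05 -0.29] t 5.45 pos [0.4823 0.076  0.2897]
shift [ 0.0095  0.0049 -0.0169] turn [-0.46  0.15  0.57] F [ 0.41 -0.32 -0.47] t 5.55 pos [0.4827 0.0727 0.2896]
```

View pics/w1.png

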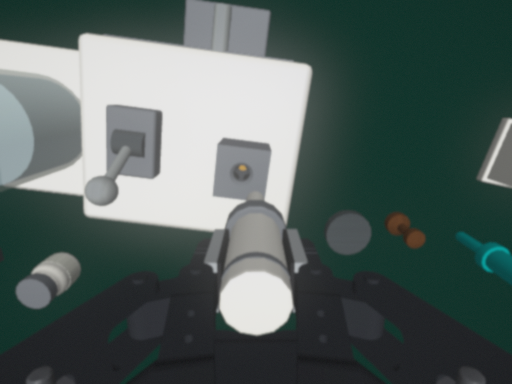

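View pics/s1.png

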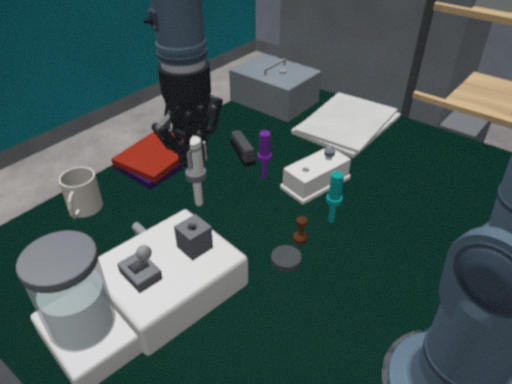

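The wrist view shows the bore at about (242,172) and the stem foot near (256,196). The side view shows the tube held upright, stem foot near (198,203). I'll measure both the bore and the tip.

```bash
python3 - <<'E'
from h import *
go(.4876,.0896,.28)
p,d,K,W=grab("wrist"); s=manip.state(); q=s["orientation"]; A=R.from_quat([q[1],q[2],q[3],q[0]]); pos=np.array(s["eef_pos"])
save("w2",p)
C=cloud(d,K,W); z=C[...,2]
m=((z>.13)&(z<.14)); m[:, :205]=0; m[:,280:]=0; m[:130]=0; m[205:]=0
k,l,st,ce=cv2.connectedComponentsWithStats(m.astype(np.uint8)); i=1+np.argmax(st[1:,4]); m=l==i
v,u=np.nonzero(m); print("block",cv2.minAreaRect(C[m][:,:2].astype(np.float32)),np.median(z[m]))
hull=cv2.convexHull(np.stack([u,v],1).astype(np.int32)); hm=np.zeros(m.shape,np.uint8); cv2.fillConvexPoly(hm,hull,1)
hole=(hm>0)&(p.max(-1)<85); k,l,st,ce=cv2.connectedComponentsWithStats(hole.astype(np.uint8))
for i in range(1,k):
    if st[i,4]>30: print("hole",st[i],ce[i],plane(*ce[i],K,W,.135))
T=lambda a:proj(pos+A.apply(a),K,W)
print("pred tip",T([.107,0,0]),"collar",T([.033,0,0]),"top",T([-.028,0,0]))
# the foot and stem points from depth
zz=(z>.165)&(z<.25)&(p.max(-1)>90); 
for a,b in((.172,.182),(.185,.2),(.2,.22),(.3,.34)):
    w=(z>a)&(z<b); w[:, :215]=0; w[:,300:]=0
    if w.sum()>5: 
        r=C[w]; print(a,w.sum(),r.mean(0).round(4),((r.min(0)+r.max(0))/2).round(4),(r.max(0)-r.min(0)).round(4))
# top view of the tube
p,d,K,W=grab("top"); C=cloud(d,K,W); print("top hole now hidden?",np.median(d))
p,d,K,W=grab("side"); C=cloud(d,K,W); 
for a,b in((.175,.19),(.19,.205),(.205,.22),(.22,.24)):
    z=C[...,2]; w=(z>a)&(z<b)&(abs(C[...,0]-.48)<.05)&(abs(C[...,1]-.08)<.05); r=C[w]
    if w.sum()>5: v,u=np.nonzero(w); print("side",a,w.sum(),u.min(),u.max(),v.mean(), plane((u.min()+u.max())/2,v.mean(),K,W,(a+b)/2).round(4),r.mean(0).round(4))
E
```

```text
shift [ 0.0095  0.0049 -0.0169] turn [-0.46  0.15  0.57] F [ 0.41 -0.32 -0.47] t 5.55 pos [0.4827 0.0727 0.2896]
block ((0.48770391941070557, 0.08846059441566467), (0.04988484084606171, 0.05063461512327194), 82.36571502685547) 0.13435515905217116
pred tip [255.84377665 195.04018048] collar [256.15742283 233.26103525] top [256.72077225 301.91067443]
0.185 82 [0.4858 0.0724 0.1936] [0.4846 0.0725 0.1933] [0.0056 0.0129 0.0133]
0.2 34 [0.4867 0.0722 0.2032] [0.486  0.0722 0.2038] [0.0028 0.0101 0.0073]
0.3 5991 [0.4859 0.0718 0.3141] [0.4845 0.0714 0.32  ] [0.0321 0.0339 0.04  ]
top hole now hidden? 0.80385715
side 0.19 50 195 203 199.84 [0.4771 0.0752 0.1975] [0.4769 0.0749 0.1974]
side 0.205 55 194 202 193.1818181818182 [0.4777 0.0754 0.2125] [0.4772 0.0746 0.2122]
side 0.22 62 194 201 185.93548387096774 [0.476  0.0765 0.23  ] [0.4771 0.0748 0.2285]
```

Emit:
{"name": "send_rows", "arguments": {
  "motion": [
    [0.005,0.003,-0.01,-0.4,0.1,0.6],
    [0.005,0.003,-0.0065,0,0,0],
    [0,0,0,0,0,0],
    [0,0,0,0,0,0]
  ]
}}

```text
time_s: 6.2
eef_pos: [0.4902, 0.0864, 0.2788]
orientation: [0.498, 0.502, 0.497, -0.502]
ft_force: [-1.0, -0.2, -1.2]
finger_gap: 0.316
```

```bash
cat > t.py <<'E'
from h import *
go(.4887,.0892,.255)
p,d,K,W=grab("wrist"); save("w3",p); C=cloud(d,K,W); z=C[...,2]
w=(z>.13)&(z<.14)&(abs(C[...,0]-.49)<.04)&(abs(C[...,1]-.09)<.04); print("block",cv2.minAreaRect(C[w][:,:2].astype(np.float32)))
for n in("wrist","side"):
    p,d,K,W=grab(n); C=cloud(d,K,W); z=C[...,2]
    for a in np.arange(.15,.23,.015):
        w=(z>a)&(z<a+.015)&(np.hypot(C[...,0]-.488,C[...,1]-.089)<.02); r=C[w]
        if w.sum()>15:
            # axis: surface points, circle of radius 7 (known) fitted
            from scipy.optimize import least_squares
            c0=r.mean(0)[:2]-7e-3*(W[:2,3]-r.mean(0)[:2])/np.linalg.norm(W[:2,3]-r.mean(0)[:2])
            f=least_squares(lambda c:np.hypot(*(r[:,:2]-c).T)-.007,c0,loss="soft_l1",f_scale=.001).x
            print(n,a.round(3),w.sum(),"axis",f.round(4))
E
python3 t.py
```

```text
shift [ 0.0238 -0.0015 -0.0028] turn [-0.5   0.05 -0.08] F [-0.98 -0.16 -1.15] t 6.2 pos [0.4902 0.0864 0.2788]
block ((0.48793140053749084, 0.08848342299461365), (0.05006888508796692, 0.05037539452314377), 82.88057708740234)
wrist 0.165 23 axis [0.4885 0.0861]
wrist 0.18 90 axis [0.4886 0.0861]
wrist 0.225 158 axis [0.5002 0.0883]
side 0.18 51 axis [0.489  0.0862]
side 0.195 52 axis [0.4891 0.0863]
side 0.21 52 axis [0.489  0.0861]
side 0.225 57 axis [0.4804 0.0944]
```

Emit:
{"name": "send_rows", "arguments": {
  "motion": [
    [0.01,-0.001,-0.0026,-0.5,0,0],
    [0.01,0,0,0,0,0],
    [0.005,0,0,0,0,0],
    [0,0,0,0,0,0],
    [0,0,0,0,0,0]
  ]
}}

```text
time_s: 6.98
eef_pos: [0.4887, 0.0888, 0.2517]
orientation: [0.501, 0.5, 0.5, -0.5]
ft_force: [0.1, -0.6, -0.3]
finger_gap: 0.311
```

```bash
python3 t.py
```

```text
shift [-0.0033 -0.     -0.0004] turn [ 0.01  0.06 -0.05] F [ 0.14 -0.56 -0.28] t 6.97 pos [0.4887 0.0888 0.2517]
block ((0.48805415630340576, 0.08849896490573883), (0.05021099001169205, 0.04995645955204964), 82.87200164794922)
wrist 0.15 95 axis [0.4871 0.0884]
wrist 0.165 18 axis [0.4872 0.0884]
wrist 0.195 111 axis [0.499 0.088]
wrist 0.21 974 axis [0.4973 0.0882]
wrist 0.225 623 axis [0.495  0.0885]
side 0.15 46 axis [0.4873 0.0887]
side 0.165 50 axis [0.4876 0.0886]
side 0.18 52 axis [0.4877 0.0885]
side 0.195 27 axis [0.4786 0.0959]
side 0.21 181 axis [0.4796 0.0952]
side 0.225 88 axis [0.4808 0.0915]
```

Emit:
{"name": "send_rows", "arguments": {
  "motion": [
    [0.003,0.0006,0,0,0,0],
    [0.004,0,0,0,0,0],
    [0.004,0,0,0,0,0],
    [0.004,0,0,0,0,0],
    [0,0,0,0,0,0]
  ]
}}

```text
time_s: 7.75
eef_pos: [0.4897, 0.0887, 0.2361]
orientation: [0.501, 0.5, 0.499, -0.5]
ft_force: [-0.7, 0.5, -0.4]
finger_gap: 0.314
```

```bash
python3 -c "
from h import *
go(.4887,.0890,.23)"
```

```text
shift [ 0.0061 -0.001  -0.0003] turn [-0.    0.06 -0.1 ] F [-0.66  0.49 -0.45] t 7.75 pos [0.4897 0.0887 0.2361]
```

Emit:
{"name": "send_rows", "arguments": {
  "motion": [
    [0.002,-0.0003,0,0,0,0],
    [0.002,0,0,0,0,0],
    [0.002,0,0,0,0,0]
  ]
}}

```text
time_s: 8.12
eef_pos: [0.4896, 0.0888, 0.23]
orientation: [0.501, 0.5, 0.499, -0.5]
ft_force: [-0.0, -0.3, -0.3]
finger_gap: 0.314
```

Emit:
{"name": "send_rows", "arguments": {
  "motion": [
    [0.002,0,0,0,0,0],
    [0.002,0,0,0,0,0]
  ]
}}

```text
time_s: 8.38
eef_pos: [0.49, 0.089, 0.2276]
orientation: [0.501, 0.5, 0.499, -0.5]
ft_force: [-2.6, -0.6, 7.8]
finger_gap: 0.314
```

Emit:
{"name": "send_rows", "arguments": {
  "motion": [
    [0.002,0,0,0,0,0],
    [0.002,0,0,0,0,0]
  ]
}}

```text
time_s: 8.62
eef_pos: [0.4905, 0.0891, 0.2267]
orientation: [0.501, 0.5, 0.498, -0.5]
ft_force: [-2.5, -1.2, 8.8]
finger_gap: 0.311
```

Emit:
{"name": "send_rows", "arguments": {
  "motion": [
    [0.0025,-0.001,0,0,0,0],
    [0.0025,0,0,0,0,0]
  ]
}}

```text
time_s: 8.88
eef_pos: [0.4907, 0.0892, 0.2259]
orientation: [0.502, 0.5, 0.498, -0.5]
ft_force: [-4.4, -1.4, 9.7]
finger_gap: 0.312
```

Emit:
{"name": "send_rows", "arguments": {
  "motion": [
    [0.0025,-0.0005,0,0,0,0],
    [0.0025,0,0,0,0,0]
  ]
}}

```text
time_s: 9.12
eef_pos: [0.4906, 0.0892, 0.2247]
orientation: [0.503, 0.5, 0.497, -0.5]
ft_force: [-3.2, -2.0, 7.7]
finger_gap: 0.31
```

```bash
python3 -c "
from h import *
go(.4890,.0890,.22)"
```

```text
shift [ 0.0047 -0.0016  0.0002] turn [-0.04  0.35 -0.3 ] F [-3.17 -2.04  7.67] t 9.12 pos [0.4906 0.0892 0.2247]
```

Emit:
{"name": "send_rows", "arguments": {
  "motion": [
    [0.001,-0.002,0.0005,0,0.3,-0.3],
    [0.0025,-0.001,0.0005,0,0,0]
  ]
}}

```text
time_s: 9.38
eef_pos: [0.4902, 0.0885, 0.2244]
orientation: [0.502, 0.502, 0.498, -0.499]
ft_force: [-1.4, -0.4, 14.2]
finger_gap: 0.314
```

Emit:
{"name": "send_rows", "arguments": {
  "motion": [
    [0.003,-0.001,0,0,0,0],
    [0.003,-0.0005,0,0,0,0]
  ]
}}

```text
time_s: 9.62
eef_pos: [0.4902, 0.0891, 0.223]
orientation: [0.502, 0.502, 0.497, -0.498]
ft_force: [-4.0, 0.1, 11.3]
finger_gap: 0.319
```

```bash
python3 -c "
from h import *
go(.4890,.0890,.22)
p,d,K,W=grab('wrist'); save('w4',p)
go(.4890,.0890,.22)"
```

```text
shift [ 0.003  -0.0013  0.0001] turn [-0.07  0.06 -0.53] F [-4.01  0.06 11.33] t 9.62 pos [0.4902 0.0891 0.223 ]
shift [ 0.0026 -0.0011  0.0002] turn [-0.07  0.05 -0.51] F [-2.82 -1.08  9.  ] t 9.68 pos [0.4901 0.0892 0.2226]
```

View pics/w4.png

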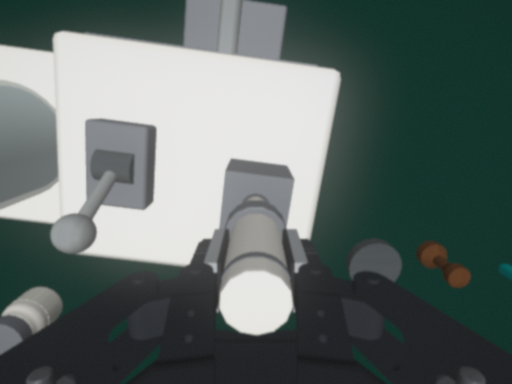

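The stem is in the bore at about (255,200), and the tube top is still at (256,300) in the grip, so it hasn't slipped. I'll keep pushing gently.

Emit:
{"name": "send_rows", "arguments": {
  "motion": [
    [0.003,-0.001,0,0,0,-0.5],
    [0.003,-0.001,0,0,0,0]
  ]
}}

```text
time_s: 9.93
eef_pos: [0.4902, 0.0893, 0.2202]
orientation: [0.501, 0.501, 0.498, -0.5]
ft_force: [-2.0, -1.4, 8.4]
finger_gap: 0.312
```

Emit:
{"name": "send_rows", "arguments": {
  "motion": [
    [0.003,-0.001,0,0,0,-0.2],
    [0.003,-0.001,0,0,0,-0.2]
  ]
}}

```text
time_s: 10.18
eef_pos: [0.4903, 0.0894, 0.2176]
orientation: [0.5, 0.501, 0.498, -0.501]
ft_force: [-2.1, -1.7, 8.5]
finger_gap: 0.313
```

Emit:
{"name": "send_rows", "arguments": {
  "motion": [
    [0.003,-0.001,0,0,0,-0.2],
    [0.003,-0.001,0,0,0,-0.2]
  ]
}}

```text
time_s: 10.42
eef_pos: [0.4906, 0.0895, 0.2152]
orientation: [-0.5, -0.5, -0.499, 0.501]
ft_force: [-2.2, -1.4, 8.8]
finger_gap: 0.311
```

```bash
python3 -c "
from h import *
go(.4890,.0890,.22)"
```

```text
shift [-0.0048 -0.0016  0.0005] turn [-0.18  0.13  0.01] F [-2.16 -1.45  8.79] t 10.43 pos [0.4906 0.0895 0.2152]
```

Emit:
{"name": "send_rows", "arguments": {
  "motion": [
    [0.003,-0.001,0.0005,0,0,0],
    [0.003,-0.001,0,0,0,0]
  ]
}}

```text
time_s: 10.68
eef_pos: [0.4903, 0.0895, 0.2126]
orientation: [0.5, 0.501, 0.498, -0.501]
ft_force: [-1.7, -1.5, 9.0]
finger_gap: 0.314
```

Emit:
{"name": "send_rows", "arguments": {
  "motion": [
    [0.003,-0.001,0,0,0,0],
    [0.003,-0.001,0,0,0,0]
  ]
}}

```text
time_s: 10.92
eef_pos: [0.49, 0.0895, 0.2099]
orientation: [0.501, 0.502, 0.497, -0.5]
ft_force: [-2.0, -0.8, 8.7]
finger_gap: 0.316
```

Emit:
{"name": "send_rows", "arguments": {
  "motion": [
    [0.003,-0.001,0,0,0,0],
    [0.003,-0.001,0,0,0,0]
  ]
}}

```text
time_s: 11.18
eef_pos: [0.4897, 0.0896, 0.2072]
orientation: [0.502, 0.503, 0.495, -0.5]
ft_force: [-1.1, -0.9, 9.7]
finger_gap: 0.309
```

```bash
python3 -c "
from h import *
go(.4890,.0890,.20)"
```

```text
shift [ 0.0072 -0.0008  0.0005] turn [-0.29  0.2  -0.58] F [-1.08 -0.93  9.65] t 11.18 pos [0.4897 0.0896 0.2072]
```

Emit:
{"name": "send_rows", "arguments": {
  "motion": [
    [0.003,-0.0005,0,0,0.3,-0.3],
    [0.003,-0.0005,0,0,0,0]
  ]
}}

```text
time_s: 11.42
eef_pos: [0.49, 0.0892, 0.2041]
orientation: [0.5, 0.503, 0.497, -0.5]
ft_force: [-3.1, -1.3, 11.2]
finger_gap: 0.312
```

```bash
python3 -c "
from h import *
go(.4890,.0890,.20)"
```

```text
shift [ 0.0041 -0.0011  0.0002] turn [-0.34 -0.03 -0.41] F [-3.14 -1.29 11.24] t 11.43 pos [0.49   0.0892 0.2041]
```

Emit:
{"name": "send_rows", "arguments": {
  "motion": [
    [0.003,-0.0005,0,0,0,-0.3]
  ]
}}

```text
time_s: 11.55
eef_pos: [0.4902, 0.0893, 0.2027]
orientation: [0.499, 0.502, 0.498, -0.501]
ft_force: [-1.6, -0.9, 8.6]
finger_gap: 0.312
```

Emit:
{"name": "send_rows", "arguments": {
  "motion": [
    [0.003,-0.0005,0,0,0,0]
  ]
}}

```text
time_s: 11.68
eef_pos: [0.4903, 0.0893, 0.2013]
orientation: [0.499, 0.503, 0.497, -0.501]
ft_force: [-2.9, -1.3, 10.2]
finger_gap: 0.316
```

Emit:
{"name": "send_rows", "arguments": {
  "motion": [
    [0.003,-0.0005,0,0,0,0]
  ]
}}

```text
time_s: 11.8
eef_pos: [0.4902, 0.0894, 0.1999]
orientation: [0.5, 0.503, 0.497, -0.501]
ft_force: [-3.2, -0.8, 9.5]
finger_gap: 0.315
```

Emit:
{"name": "send_rows", "arguments": {
  "motion": [
    [0.003,-0.0005,0,0,0,0]
  ]
}}

```text
time_s: 11.92
eef_pos: [0.4902, 0.0894, 0.1987]
orientation: [0.5, 0.503, 0.497, -0.501]
ft_force: [-3.9, -1.3, 11.1]
finger_gap: 0.313
```

Emit:
{"name": "send_rows", "arguments": {
  "motion": [
    [0.003,-0.0005,0,0,0,0]
  ]
}}

```text
time_s: 12.05
eef_pos: [0.4902, 0.0895, 0.1975]
orientation: [0.5, 0.503, 0.496, -0.501]
ft_force: [-4.4, -0.8, 12.8]
finger_gap: 0.315
```

Emit:
{"name": "send_rows", "arguments": {
  "motion": [
    [0.003,-0.0005,0,0,0,0]
  ]
}}

```text
time_s: 12.18
eef_pos: [0.4901, 0.0895, 0.1962]
orientation: [0.5, 0.503, 0.496, -0.501]
ft_force: [-4.5, -0.7, 9.9]
finger_gap: 0.318
```

Emit:
{"name": "send_rows", "arguments": {
  "motion": [
    [0.003,-0.0005,0,0,0,0]
  ]
}}

```text
time_s: 12.3
eef_pos: [0.4902, 0.0896, 0.1958]
orientation: [0.5, 0.503, 0.495, -0.501]
ft_force: [-6.2, -1.6, 18.6]
finger_gap: 0.311
```

Emit:
{"name": "send_rows", "arguments": {
  "motion": [
    [0.002,-0.001,0,0,0,-0.3]
  ]
}}

```text
time_s: 12.42
eef_pos: [0.4902, 0.0897, 0.1959]
orientation: [-0.5, -0.502, -0.496, 0.502]
ft_force: [-2.1, -1.3, 8.7]
finger_gap: 0.316
```

Emit:
{"name": "send_rows", "arguments": {
  "motion": [
    [0.0022,-0.001,0,0,0,-0.2]
  ]
}}

```text
time_s: 12.55
eef_pos: [0.4903, 0.0897, 0.1959]
orientation: [-0.499, -0.502, -0.496, 0.503]
ft_force: [-3.1, -1.0, 11.2]
finger_gap: 0.312
```

```bash
python3 - <<'E'
from h import *
go(.4890,.0890,.1958); print(manip.state().keys())
for n in ("wrist","side"):
    p,d,K,W=grab(n); C=cloud(d,K,W); z=C[...,2]
    w=(np.hypot(C[...,0]-.489,C[...,1]-.0895)<.016)&(z>.205)&(p.min(-1)>150); print(n,"top z",np.percentile(z[w],[50,90,98]) if w.any() else 0)
    if n=="side": save("s4",cv2.resize(p[90:270,100:280],(540,540),interpolation=cv2.INTER_CUBIC))
E
```

```text
shift [ 0.0001 -0.0013  0.0007] turn [-0.52  0.25 -0.09] F [-3.14 -0.97 11.15] t 12.55 pos [0.4903 0.0897 0.1959]
dict_keys(['time_s', 'qpos', 'qd', 'joint_torque', 'eef_pos', 'orientation', 'ft_force', 'torque', 'finger_gap'])
wrist top z [0.22323226 0.22394394 0.22443357]
side top z [0.22601821 0.22698884 0.22804942]
```

View pics/s4.png

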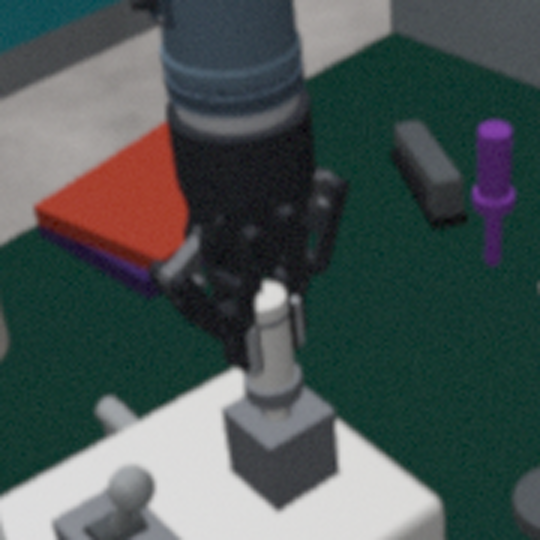

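The tube has bottomed out: it doesn't move at 11–18 N, where it slid before at about 9 N. The side view shows the collar just above the block at (272,385). Its top is at z ≈ 0.224, so the tip is about 46 mm below the mouth. I'll release now.

Emit:
{"name": "send_rows", "arguments": {
  "motion": [
    [0,-0.0003,0.0003,0,0,0],
    [0,0,0,0,0,0]
  ]
}}

```text
time_s: 12.9
eef_pos: [0.49, 0.0896, 0.1961]
orientation: [-0.499, -0.502, -0.496, 0.503]
ft_force: [-1.2, -0.3, 2.8]
finger_gap: 0.316
```

Emit:
{"name": "send_rows", "arguments": {
  "motion": [
    [0,0,0,0,0,0],
    [0,0,0,0,0,0],
    [0,0,0,0,0,0],
    [0,0,0,0,0,0]
  ],
  "grip": 60
}}

```text
time_s: 13.4
eef_pos: [0.4893, 0.0893, 0.1945]
orientation: [-0.499, -0.501, -0.497, 0.503]
ft_force: [0.1, -0.3, 0.5]
finger_gap: 0.6
```

Emit:
{"name": "send_rows", "arguments": {
  "motion": [
    [-0.01,0,0,0,0,0],
    [-0.02,0,0,0,0,0],
    [-0.03,0,0,0,0,0],
    [-0.03,0,0,0,0,0],
    [0,0,0,0,0,0]
  ]
}}

```text
time_s: 14.02
eef_pos: [0.4897, 0.0901, 0.2895]
orientation: [-0.499, -0.502, -0.497, 0.503]
ft_force: [0.4, 0.1, 0.3]
finger_gap: 0.599
```

```bash
python3 - <<'E'
from h import *
go(.42,.204,.30)
for n in ("wrist","side","top"):
    p,d,K,W=grab(n); C=cloud(d,K,W); z=C[...,2]
    w=(np.hypot(C[...,0]-.489,C[...,1]-.0895)<.025)&(z>.205)&(z<.24)&(p.min(-1)>120); print(n,w.sum(),"top z",np.percentile(z[w],[50,90,98]) if w.any() else 0, C[w].mean(0) if w.any() else 0)
    w=(np.hypot(C[...,0]-.49,C[...,1]-.205)<.03)&(z>.162)&(z<.19); print("ball",w.sum(), C[w].mean(0) if w.any() else 0)
E
```

```text
shift [-0.011  -0.0707 -0.1132] turn [-0.5   0.19 -0.1 ] F [0.45 0.06 0.33] t 14.03 pos [0.4897 0.0901 0.2895]
wrist 1523 top z [0.22358834 0.22451348 0.22496037] [0.49133969 0.08901415 0.22218932]
ball 762 [0.48268463 0.20226728 0.17148409]
side 192 top z [0.22565029 0.22703655 0.2275828 ] [0.48539645 0.09311543 0.22268867]
ball 191 [0.47541932 0.20900871 0.17253518]
top 16 top z [0.22313658 0.22428654 0.22460621] [0.47806368 0.09073107 0.22202736]
ball 0 0
```

The tube top is unchanged at z ≈ 0.224, so it held after release. Next is the lever.

Emit:
{"name": "send_rows", "arguments": {
  "motion": [
    [-0.02,0,0,-0.5,0.2,0],
    [0,-0.025,-0.038,0,0,0],
    [0,-0.025,-0.038,0,0,0],
    [0,-0.02,-0.035,0,0,0],
    [0,0,0,0,0,0],
    [0,0,0,0,0,0]
  ],
  "grip": 0
}}

```text
time_s: 14.92
eef_pos: [0.4113, 0.1999, 0.2979]
orientation: [-0.495, -0.494, -0.504, 0.507]
ft_force: [0.0, -0.5, -0.8]
finger_gap: -0.007
```

```bash
python3 -c "
from h import *
go(.422,.205,.175)"
```

```text
shift [ 0.1226  0.0134 -0.0056] turn [-0.16  0.25  1.27] F [ 0.02 -0.52 -0.8 ] t 14.93 pos [0.4113 0.1999 0.2979]
```

Emit:
{"name": "send_rows", "arguments": {
  "motion": [
    [0.02,0.005,-0.005,0,0.2,1.2],
    [0.04,0.003,0,0,0,0],
    [0.04,0,0,0,0,0],
    [0.015,0,0,0,0,0],
    [0,0,0,0,0,0]
  ]
}}

```text
time_s: 15.55
eef_pos: [0.4225, 0.1984, 0.1783]
orientation: [-0.496, -0.503, -0.496, 0.505]
ft_force: [0.6, 1.4, -0.1]
finger_gap: 0.001
```

```bash
python3 -c "
from h import *
go(.53,.196,.175)
p,d,K,W=grab('wrist'); save('w5',p)"
```

```text
shift [0.0031 0.1075 0.0009] turn [-0.84  0.15  0.11] F [ 0.57  1.44 -0.08] t 15.55 pos [0.4225 0.1984 0.1783]
```

View pics/w5.png

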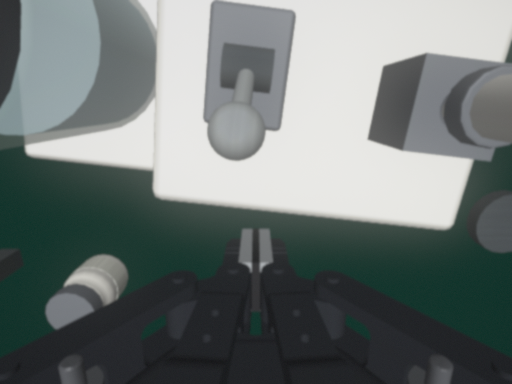

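The fingers are shut at (255,250) behind the ball at (236,130), with nothing between them. I'll shift 5 mm sideways and push.

Emit:
{"name": "send_rows", "arguments": {
  "motion": [
    [0.003,0.01,-0.006,-0.8,0.1,0],
    [0,0.012,0.001,0,0,0],
    [0,0.012,0.0015,0,0,0],
    [0,0.012,0.0015,0,0,0],
    [0,0.012,0.0015,0,0,0]
  ]
}}

```text
time_s: 16.23
eef_pos: [0.4872, 0.2009, 0.1804]
orientation: [0.501, 0.502, 0.499, -0.498]
ft_force: [-2.0, 0.9, 1.3]
finger_gap: -0.002
```

Emit:
{"name": "send_rows", "arguments": {
  "motion": [
    [0,0.012,0.0015,0,0,0],
    [0,0.012,0.0015,0,0,0],
    [0,0.01,0.001,0,0,0]
  ]
}}

```text
time_s: 16.6
eef_pos: [0.5228, 0.1956, 0.1796]
orientation: [0.5, 0.501, 0.499, -0.499]
ft_force: [-12.9, 0.9, 5.8]
finger_gap: -0.0
```

```bash
python3 -c "
from h import *
go(.53,.196,.175)
p,d,K,W=grab('wrist'); C=cloud(d,K,W); z=C[...,2]
w=(abs(C[...,1]-.2)<.03)&(z>.16)&(z<.2)&(C[...,0]>.5)&(C[...,0]<.6); print(w.sum(),C[w].mean(0),C[w].max(0))"
```

```text
shift [ 0.0046  0.0072 -0.0004] turn [-0.07 -0.06 -0.14] F [-12.9    0.86   5.82] t 16.6 pos [0.5228 0.1956 0.1796]
4465 [0.53966479 0.19598579 0.17841696] [0.55867176 0.2109224  0.19997599]
```

Emit:
{"name": "send_rows", "arguments": {
  "motion": [
    [0,0.004,0,0,0,0],
    [0,0.004,0,0,0,0]
  ]
}}

```text
time_s: 16.9
eef_pos: [0.5229, 0.1962, 0.179]
orientation: [-0.496, -0.494, -0.504, 0.506]
ft_force: [-11.6, -1.6, 9.9]
finger_gap: 0.001
```

Emit:
{"name": "send_rows", "arguments": {
  "motion": [
    [0,-0.03,0,0,0,0],
    [0,-0.04,0,0,0,0],
    [0,-0.04,0,0,0,0],
    [-0.05,0,0,0,0,0],
    [-0.05,0,0,0,0,0],
    [-0.03,-0.02,0,0,0,0],
    [0,0,0,0,0,0]
  ]
}}

```text
time_s: 17.77
eef_pos: [0.3925, 0.1944, 0.3122]
orientation: [-0.498, -0.493, -0.503, 0.506]
ft_force: [0.4, -0.5, -0.1]
finger_gap: 0.002
```

```bash
python3 - <<'E'
from h import *
go(.42,.204,.30)
for n in ("wrist","side","top"):
    p,d,K,W=grab(n); C=cloud(d,K,W); z=C[...,2]
    w=(np.hypot(C[...,0]-.489,C[...,1]-.0895)<.025)&(z>.205)&(z<.24)&(p.min(-1)>120); print(n,w.sum(),"top z",np.percentile(z[w],[50,90,98]) if w.any() else 0, C[w].mean(0) if w.any() else 0)
    w=(abs(C[...,0]-.53)<.06)&(abs(C[...,1]-.2)<.03)&(z>.162)&(z<.19); print("ball",w.sum(), C[w].mean(0) if w.any() else 0, (C[w].min(0)+C[w].max(0))/2 if w.any() else 0)
    if n=="side": side=p
    if n=="top": save("f",np.hstack([cv2.resize(a,(400,300)) for a in (side,p)]))
E
```

```text
shift [ 0.0116  0.0277 -0.0096] turn [0.07 0.46 1.09] F [ 0.39 -0.51 -0.14] t 17.77 pos [0.3925 0.1944 0.3122]
wrist 1687 top z [0.22387306 0.22485425 0.22544854] [0.48932207 0.09059648 0.22332564]
ball 112 [0.53449463 0.19672754 0.16632848] [0.53491462 0.1965606  0.16613909]
side 98 top z [0.22586274 0.22709545 0.22782267] [0.48158684 0.08933015 0.22334449]
ball 174 [0.54063073 0.20025308 0.17178498] [0.5434633  0.19769864 0.17083949]
top 210 top z [0.22353426 0.22487273 0.22556461] [0.48926344 0.08960481 0.22318351]
ball 154 [0.54502054 0.19490738 0.17132208] [0.5457756  0.19678164 0.17023782]
```

View pics/f.png

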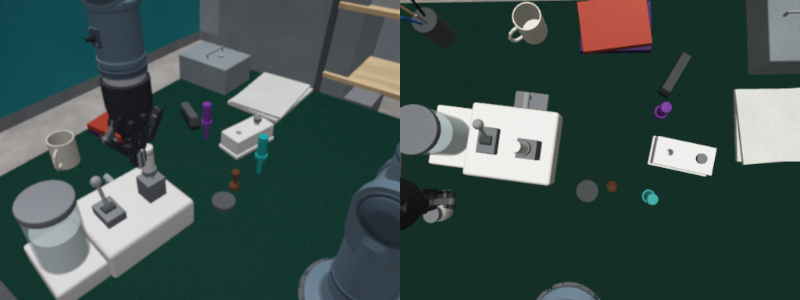

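The top view shows the lever over to the far side, ball at (479,125), the tube seated at (522,147), the plug still in its hole and everything else unmoved. The gripper is clear of it all.

```bash
python3 -c "
from h import *
finish_job()"
```

```text
the job is handed in; nothing more can be done
```

I took the white tube from the stand, pushed its stem fully home in the fitting, let go, and swung the supply lever over to its far stop. I handed the job in at about 18 s of the 72 s allowed; no verdict is reported.

- **Tube:** It slid in at about 8–13 N, then stopped dead; the highest reading was 18.6 N, at the stop. Its top is at z ≈ 0.224 m, which puts the tip about 46 mm below the mouth, and it had not moved after release or after the lever push. That depth is right at the deepest end of the range you gave.
- **Valve:** There is no valve reading in the robot's state, so I inferred that it is open from the hard stop and the depth.
- **Lever:** The ball moved about 66 mm of the roughly 67 mm possible and rested against its end stop at 12–13 N. It stayed there when I withdrew.
- **Surroundings:** In the last pictures the plug and the other things are where they were, and the gripper touches nothing.
- **Disagreements:** The cameras differed by 1–3 mm on the tube, port and ball positions. A sideways force of up to about 6 N built up during the push, which I kept easing.

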